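# Count along the tea-light rack and push the light into the third gap

## Task

Count along the steel rail on top of the wooden tea-light rack with a fingertip, starting from the end with the red knob: lightly touch the rail over the first gap, run on to touch it over the second and then over the third (a filled gap counts too), and touch it no further along. Then push the loose tea light in front of the rack along the worktop into that third gap until it is fully home against the back board; only push it, never lift or tip it, and leave the spare tea light in the rack, the matchbox, the cork and the coffee cup where they are.

Things in the scene. Friction and masses are not known exactly. Their poses are not given: they have to be found in the camera images.
- rack: low wooden rack fixed to the worktop, 256 mm long (y), 56 mm deep (x). Origin on the worktop, mid-length; x points to its back, away from the robot, y left, z up. Five dividers 6 mm thick, 20 mm high (28 at the back), from x = -26 to +14 mm, leave four gaps 46 mm wide, open to the front (-x), without floor. The back board's front face is at x = +14 mm; the touch rail on it is at x = +22 mm
- gap1 (a point): point on the worktop in the gap at the rack's y = +78 mm (leftmost): where the centre of a tea light's underside is when fully home (x = -5 mm of the rack, about flush with the dividers' front ends); axes as the rack's
- gap2 (a point): point on the worktop in the gap at the rack's y = +26 mm: where the centre of a tea light's underside is when fully home (x = -5 mm of the rack, about flush with the dividers' front ends); axes as the rack's
- gap3 (a point): point on the worktop in the gap at the rack's y = -26 mm: where the centre of a tea light's underside is when fully home (x = -5 mm of the rack, about flush with the dividers' front ends); axes as the rack's
- gap4 (a point): point on the worktop in the gap at the rack's y = -78 mm (rightmost): where the centre of a tea light's underside is when fully home (x = -5 mm of the rack, about flush with the dividers' front ends); axes as the rack's
- plate1: dark steel plate 18 x 46 x 8 mm of the rack's touch rail, over the gap at y = +78 mm (leftmost); origin at the centre of its top face, 42 mm above the worktop; rigid; axes as the rack's. A hood and cabinet hang over the worktop behind the rack (world x beyond 0.59 m), 0.47 m up: keep the wrist low or in front of them
- plate2: dark steel plate 18 x 46 x 8 mm of the rack's touch rail, over the gap at y = +26 mm; origin at the centre of its top face, 42 mm above the worktop; rigid; axes as the rack's. A hood and cabinet hang over the worktop behind the rack (world x beyond 0.59 m), 0.47 m up: keep the wrist low or in front of them
- plate3: dark steel plate 18 x 46 x 8 mm of the rack's touch rail, over the gap at y = -26 mm; origin at the centre of its top face, 42 mm above the worktop; rigid; axes as the rack's. A hood and cabinet hang over the worktop behind the rack (world x beyond 0.59 m), 0.47 m up: keep the wrist low or in front of them
- plate4: dark steel plate 18 x 46 x 8 mm of the rack's touch rail, over the gap at y = -78 mm (rightmost); origin at the centre of its top face, 42 mm above the worktop; rigid; axes as the rack's. A hood and cabinet hang over the worktop behind the rack (world x beyond 0.59 m), 0.47 m up: keep the wrist low or in front of them
- red_knob: red ball knob, 18 mm across, fixed on one end of the rack's rail (at the rack's y = +119 or -119 mm, x = +22 mm): it marks the end from which the gaps are counted. Origin at its foot, 42 mm above the worktop; its top is 64 mm above the worktop
- black_knob: black ball knob of the same size and height on the other end of the rail
- tealight: the loose tea light to push: white wax in a round aluminium cup, 38 mm across and 16 mm high (its wick 18 mm), about 16 g, standing on the worktop in front of the rack's open side. Origin at the centre of its underside, z up
- spare_tealight: an equal tea light, 38 mm across and 16 mm high, already home in the leftmost gap of the rack (y = +78 mm); leave it alone. Origin at the centre of its underside
- matchbox: red and black matchbox, 36 x 53 x 15 mm, lying on the worktop to the right of the work; leave it alone. Origin at the centre of its underside
- cork: brown cork, 24 mm across and 44 mm high, standing on the worktop to the left of the work; leave it alone. Origin at the centre of its underside
- coffee_cup: green and orange coffee cup, 58 x 89 x 56 mm, standing behind and to the right of the rack; leave it alone. Origin at the centre of its underside
There are look-alikes about, which are no part of the job. What is shaped like the tealight but blue, green or turquoise is not meant.

How it is judged:
By the outcome, as a careful person would: the job done as asked, in the order asked, and still so for the second after the job is handed in, with the robot touching nothing.
It also fails if it takes over 54 s, if anything falls off the work surface, if the arm or the gripper's body presses on something with over 40 N, if the wrist force passes 120 N, or if a joint passes its speed limit or range.

## Robot

A 6-joint arm with a two-finger parallel gripper is mounted at the origin on a cart in front of the work surface, level with it; the furniture and walls round the work are solid. World frame = base frame: x ahead of the robot, y to its left, z up, the work surface at z = 0. Lengths are in m, angles in rad, forces in N, time in s.
With the tool pointing down it reaches from about 0.225 to 0.875 m from the base axis. Payload 3.4 kg.
Tool frame: the origin (TCP) lies at the very end of the fingers, on their centre line; the grasp point (between the pads) lies 19 mm behind it; z points along the fingers, y is the line along which they close (so a half turn about z gives the same grasp; the last joint's range is limited). The gripper opens to 85 mm and grips with 20 to 120 N. Pads are 22 mm wide; open, the fingers measure 114 mm over their backs; the gripper's body (76 mm by 85 mm) begins 54 mm behind the grasp point. The pads swing forward as they close: fully open they stand 13 mm farther back than shut.
Start: joints at [1.01, 0.276, 1.505, -0, 1.361, -0.121], TCP at [0.245, 0.52, 0.231] pointing down, gripper open.
Joint ranges: [-2.89, 2.89], [-0.75, 2.08], [0.22, 2.7], [-1.18, 4.32], [0.11, 2.71], [-2.7, 2.7]. Speed limits (rad/s): [2.57, 2.57, 3.14, 3.14, 3.14, 3.14].

## Interface

Orientations are given as a unit quaternion [w, x, y, z].
In Python, from rig import readout, vision, manip gives the robot as it stands.
- The arm moves only by the shell command python3 -m handwheel 'ROWS' [FORCE]. ROWS is JSON, a list of rows, each a list of 3 entries, a list of its own where there are three numbers: the shift along the tool's x, y, z in mm, then the turn, a rotation vector about the tool's x, y, z in units of 6 degrees (1.0 is 6 degrees), then the closure, from -1 (fully open) to 1 (shut), so that 0 is half open. A call has 1 to 20 rows; each row shifts and turns the commanded pose from where the row before left it, along the tool's axes as they then stand; what a row does not reach is not made up. A row lasts 1/8 s, in which the tool goes at most 62.5 mm and 10.7 degrees, less where a joint would pass 70% of its speed; a pose out of reach is approached as far as the arm can. A call is refused whole if a number of a shift passes 62.5 or a number of a turn 1, either way. A call with a gripper value outside its range is refused whole. The fingers move at their own pace and stop on an object; FORCE is the grip in N (left out, the last holds). Time passes only in rows, so rows that do not move let the fingers close. It gives the time, the measured TCP pose, the force, the opening and the grip force at its end, in the units of the state.
- readout.get_state(): the state, without advancing time (a new reading comes with each control period).
- vision.get_image(name): name is "side" or "top"; returns the picture (384x512x3 uint8, blue, green, red); there is no depth.
- vision.camera_params(name): a dict with "intrinsics" (3x3 intrinsics, pixels), "dist" ([k1, k2, p1, p2, k3] as OpenCV has them; the pictures are not rectified), "rvec" (rotation vector, rad) and "tvec" (3), from world to camera coordinates, as OpenCV has them. Camera axes: x right, y down, z forward; pixel columns grow to the right and rows downward; lengths in m; the calibration is good to about 2 mm. A picture is of the moment at which its call begins. camera_params takes no time and is no camera call.
- manip.sign_off(): hands the job in; it is judged then, once.
The state is a dict: "clock": time; "qpos": joint angles; "qd": joint speeds; "effort": joint torques, N m; "position": TCP position; "ee_rot": TCP orientation; "contact_force": force on the tool from outside, world axes, zero at the start; "moment": the same for the moment, N m; "width": finger opening in m; "gripper_force": force on a finger pad.
Only numpy, scipy, OpenCV 4.12 (cv2) and the standard library are available. Lean on these libraries where they do the work, as an engineer would, in place of code of your own. Each camera call takes 0.05 s, during which the arm holds its last target. There are 200 camera calls.

## Working session

There is one attempt and no reset: what is moved stays moved. The work goes in short steps, Python scripts to look and compute and a shell command to move; the robot and the scene stay as the last step left them, time stands still between calls to the robot, and variables do not carry over. Pictures are saved under pics/ and viewed, at most 10 in all, crops included, and the job is handed in when it is done.

```bash
mkdir -p pics
python3 - <<'E'
from rig import readout, vision
import cv2
s=readout.get_state();print(s)
for n in("side","top"):
    cv2.imwrite(f"pics/{n}0.png",vision.get_image(n));p=vision.camera_params(n);print(n,p)
E
```

```text
{'clock': 0.0, 'qpos': array([ 1.01000256e+00,  2.76594328e-01,  1.50613963e+00, -3.55219116e-06,
        1.36069859e+00, -1.20989581e-01]), 'qd': array([-0.00088716, -0.00087712,  0.00114242,  0.00082049,  0.00023516,
       -0.00055478]), 'effort': array([-2.11427810e-03, -4.16764212e+01, -2.45805341e+01, -6.07610968e-05,
        1.11930905e-02, -2.03938242e-05]), 'position': array([0.24452905, 0.51982627, 0.2304375 ]), 'ee_rot': array([-3.05927012e-04,  2.18133621e-01,  9.75918479e-01, -8.67591365e-04]), 'contact_force': array([-0.36012627,  0.08108471,  0.14744973]), 'moment': array([ 0.02206844,  0.01491027, -0.07904325]), 'gripper_force': 0.0, 'width': 0.08535207967220285}
side {'intrinsics': array([[445.50747282,   0.        , 260.58088982],
       [  0.        , 445.50747282, 192.58076542],
       [  0.        ,   0.        ,   1.        ]]), 'dist': array([0.04899118, 0.        , 0.        , 0.        , 0.        ]), 'rvec': array([ 1.93915848, -0.8851563 ,  0.49773069]), 'tvec': array([-0.25860338,  0.28307509,  0.51826049])}
top {'intrinsics': array([[461.53053342,   0.        , 258.08828201],
       [  0.        , 461.53053342, 193.08059729],
       [  0.        ,   0.        ,   1.        ]]), 'dist': array([-0.0816355,  0.       ,  0.       ,  0.       ,  0.       ]), 'rvec': array([ 2.18935826, -2.14356354,  0.05637273]), 'tvec': array([0.1416589 , 0.53095638, 0.88197284])}
```

View pics/side0.png

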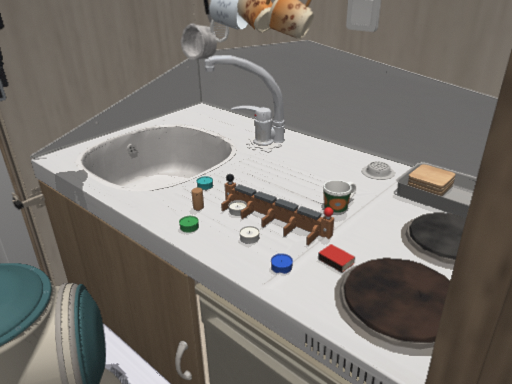

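View pics/top0.png

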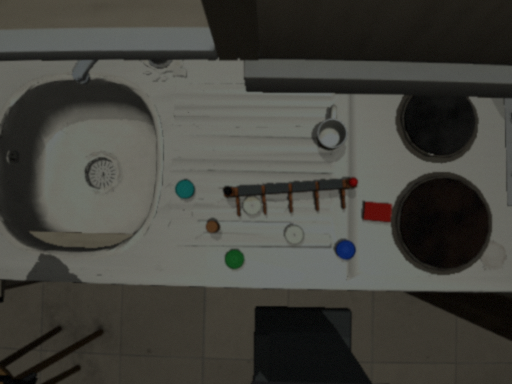

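The side view shows the red knob at (328,212), right end of the rack, and the black one at (230,178). The spare is at (237,208) and the loose white light at (249,235). In the top view the knobs are at (352,182) and (228,190), the loose light at (293,234). Counting from red goes gap4, gap3, gap2, so the goal is gap2 (rack y=+26).

```bash
cat > h.py <<'E'
import numpy as np, cv2
from rig import vision
def ray(n,uv,z):
    p=vision.camera_params(n);R=cv2.Rodrigues(p["rvec"])[0];C=-R.T@p["tvec"]
    q=cv2.undistortPoints(np.array([[uv]],float),p["intrinsics"],p["dist"])[0,0]
    d=R.T@np.array([q[0],q[1],1]);return C+d*(z-C[2])/d[2]
def blob(mask,near,r):
    n,l,st,c=cv2.connectedComponentsWithStats(mask.astype(np.uint8))
    ok=[i for i in range(1,n) if np.hypot(*(c[i]-near))<r and st[i,4]>5]
    i=max(ok,key=lambda i:st[i,4]);return c[i],st[i]
E
python3 - <<'E'
from h import *
g={}
for n,rk,bk,tl,sp in(("side",(328,212),(230,178),(249,235),(237,208)),("top",(352,182),(228,190),(293,234),(252,205))):
    im=cv2.imread(f"pics/{n}0.png").astype(int);b,gg,r=im[...,0],im[...,1],im[...,2]
    m={"red":((r>110)&(gg<70)&(b<70),rk,.055),"black":((im.max(2)<45),bk,.055)}
    for k,(mm,near,z) in m.items():
        try:
            c,s=blob(mm,near,7);print(n,k,c.round(1),s,(ray(n,c,z)*1e3).round(1))
        except Exception as e: print(n,k,"none")
for n,c,w in(("side",(245,222),36),("top",(290,208),70)):
    im=cv2.imread(f"pics/{n}0.png");x,y=c
    cr=im[y-w*3//4:y+w*3//4,x-w:x+w]; g[n]=cv2.resize(cr,(400,300),interpolation=cv2.INTER_CUBIC)
cv2.imwrite("pics/crop.png",np.hstack([g["side"],g["top"]]))
E
```

```text
side red [328.3 210.7] [324 207   9   8  58] [553.  -27.6  55. ]
side black [229.5 178. ] [227 175   6   7  31] [526.7 205.9  55. ]
top red none
top black none
```

View pics/crop.png

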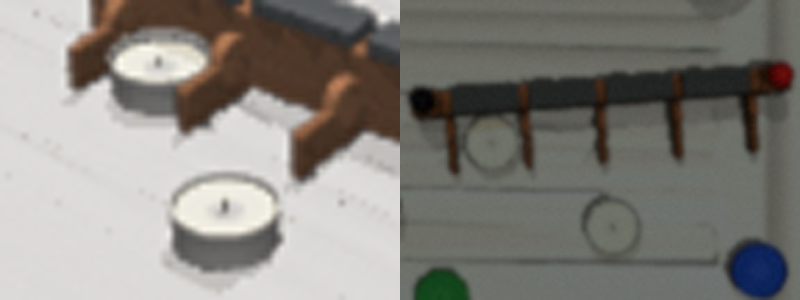

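The crop shows the loose light's top centre at side (249.3,232.6) and top (294.2,234.3). The spare is in the leftmost gap, and the gap to its right, between dividers at crop x 530 and 602, is empty.

Run:
```python
from h import *
f=lambda n,uv,z:print(n,uv,(ray(n,uv,z)*1e3).round(1))
f("side",(249.3,232.6),.016);f("top",(294.2,234.3),.016)
f("side",(237.8,206.3),.016);f("top",(251.9,204.9),.016)
f("top",(352.7,182.2),.055);f("top",(227.7,190.3),.055)
for u,v in((455,172),(530,165),(602,160),(678,157),(753,152)): f("top",(220+(u-400)/2.857,156+v/2.885),.020)
print("obstacles")
for n,uv,z in(("top",(235,259),.016),("top",(345,249),.016),("top",(212,226),.044),("top",(377,212),.015)): f(n,uv,z)
R=np.array([553.,-27.6]);B=np.array([526.7,205.9])
for r,b in((R,B),(ray("top",(352.7,182.2),.055)[:2]*1e3,ray("top",(227.7,190.3),.055)[:2]*1e3)):
    y=(b-r)/np.linalg.norm(b-r);x=np.array([y[1],-y[0]]);o=(r+b)/2-22*x
    print("len",np.linalg.norm(b-r),"yaw",np.degrees(np.arctan2(x[1],x[0])),"o",o)
    for i,yy in((4,-78),(3,-26),(2,26),(1,78)): print(i,"gap",(o-5*x+yy*y).round(1),"plate",(o+22*x+yy*y).round(1))
```

```text
side (249.3, 232.6) [445.3  75.2  16. ]
top (294.2, 234.3) [448.8  80.4  16. ]
side (237.8, 206.3) [499.7 157.5  16. ]
top (251.9, 204.9) [504.8 164.8  16. ]
top (352.7, 182.2) [549.5 -26.7  55. ]
top (227.7, 190.3) [529.4 209.7  55. ]
top (239.2509625481274, 215.61871750433275) [483. 189.  20.]
top (265.5022751137557, 213.19237435008665) [488.8 137.5  20. ]
top (290.7035351767588, 211.4592720970537) [493.3  88.2  20. ]
top (317.30486524326216, 210.41941074523396) [496.4  36.2  20. ]
top (343.5561778088904, 208.68630849220105) [500.8 -15.2  20. ]
obstacles
top (235, 259) [397.8 195.5  16. ]
top (345, 249) [422.1 -19.5  16. ]
top (212, 226) [461.2 239.   44. ]
top (377, 212) [495.8 -82.1  15. ]
len 234.9764669067947 yaw 6.426358846302822 o [517.98823628  86.68762576]
4 gap [521.7   8.6] plate [548.6  11.6]
3 gap [515.9  60.3] plate [542.8  63.3]
2 gap [510.1 112. ] plate [536.9 115. ]
1 gap [504.3 163.6] plate [531.1 166.7]
len 237.29130685283806 yaw 4.859317813288064 o [517.57351446  89.64665046]
4 gap [519.2  11.5] plate [546.1  13.8]
3 gap [514.8  63.3] plate [541.7  65.6]
2 gap [510.4 115.1] plate [537.3 117.4]
1 gap [506.  166.9] plate [532.9 169.2]
```

```bash
python3 -m handwheel '[[[0,0,20],[0,0,-1],1],[[0,0,20],[0,0,-1],1],[[0,0,20],[0,0,-1],1],[[0,0,20],[0,0,-1],1],[[0,0,0],[0,0,-1],1],[[0,0,0],[0,0,-0.07],1],[[-23,-48,5],[0,0,0],1],[[-23,-48,5],[0,0,0],1],[[-23,-48,5],[0,0,0],1],[[-23,-48,5],[0,0,0],1],[[-23,-48,5],[0,0,0],1],[[-23,-48,5],[0,0,0],1],[[-23,-48,5],[0,0,0],1],[[-23,-48,5],[0,0,0],1],[[-23,-48,5],[0,0,0],1],[[-23,-48,5],[0,0,0],1],[[-23,-48,5],[0,0,0],1],[[0,0,0],[0,0,0],1]]' 20
python3 - <<'E'
from h import *
from rig import readout
s=readout.get_state();print(s["position"],s["ee_rot"],s["width"],s["contact_force"])
a=vision.get_image("side");b=vision.get_image("top")
cv2.imwrite("pics/s1.png",a);cv2.imwrite("pics/t1.png",b)
A=cv2.resize(a[120:270,190:390],(800,600),interpolation=cv2.INTER_CUBIC);cv2.imwrite("pics/s1c.png",A)
E
```

```text
clock: 2.35
position: [0.5472, 0.0143, 0.0962]
ee_rot: [0.001, -0.043, 0.999, -0.001]
contact_force: [-0.0, 1.4, -0.2]
width: -0.0002
gripper_force: 0.0
[0.5472396  0.01425643 0.09618595] [ 9.82281570e-04 -4.25741852e-02  9.99092679e-01 -5.40546317e-04] -0.00018941068045586607 [-0.04973759  1.39919775 -0.17665674]
```

View pics/s1c.png

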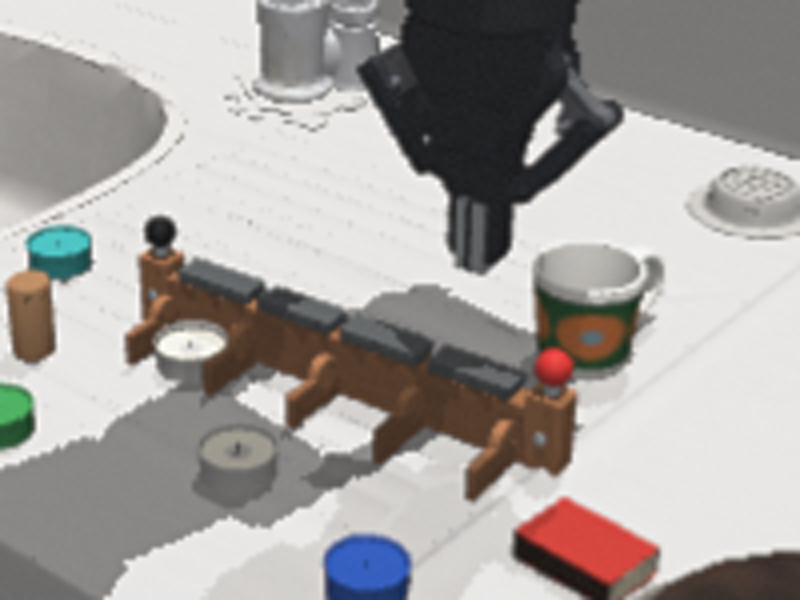

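The close crop shows shut fingers above plate 4, tip near crop (470,268). The plates' top centres are at about crop (477,368), (388,338), (303,307), (222,278).

```bash
python3 - <<'E'
from h import *
for u,v in((477,368),(388,338),(303,307),(222,278)): print((ray("side",(190+u/4,120+v/4),.042)*1e3).round(1))
print((ray("side",(190+472/4,120+268/4),.0962)*1e3).round(1), (ray("side",(190+238/4,120+449/4),.016)*1e3).round(1))
E
python3 -m handwheel '[[[0,0,25],[0,0,0],1],[[0,0,20],[0,0,0],1],[[0,0,5],[0,0,0],1],[[0,0,2],[0,0,0],1],[[0,0,1],[0,0,0],1],[[0,0,0],[0,0,0],1]]'
```

```text
[543.3   8.4  42. ]
[537.5  58.   42. ]
[533.3 109.7  42. ]
[528.6 161.7  42. ]
[541.3  12.6  96.2] [446.4  75.6  16. ]
clock: 3.2
position: [0.5453, 0.0176, 0.0439]
ee_rot: [0.001, -0.046, 0.999, -0.0]
contact_force: [0.8, 0.3, -0.3]
width: 0.0002
gripper_force: 0.0
```

```bash
python3 -m handwheel '[[[0,-3,0],[0,0,0],1],[[0,0,1],[0,0,0],1],[[0,0,1],[0,0,0],1],[[0,0,0],[0,0,0],1]]'
```

```text
clock: 3.7
position: [0.5453, 0.0143, 0.042]
ee_rot: [0.0, -0.046, 0.999, -0.0]
contact_force: [-0.6, -0.0, 5.7]
width: 0.0002
gripper_force: 2.8
```

```bash
python3 -m handwheel '[[[0,0,-8],[0,0,0],1],[[0,26,0],[0,0,0],1],[[0,26,0],[0,0,0],1],[[0,0,0],[0,0,0],1],[[0,0,6],[0,0,0],1],[[0,0,1],[0,0,0],1],[[0,0,1],[0,0,0],1],[[0,0,0],[0,0,0],1]]'
```

```text
clock: 4.7
position: [0.5402, 0.0656, 0.0421]
ee_rot: [-0.0, -0.045, 0.999, 0.0]
contact_force: [-2.6, 0.4, 6.6]
width: -0.0003
gripper_force: 3.6
```

```bash
python3 -m handwheel '[[[0,0,-8],[0,0,0],1],[[0,26,0],[0,0,0],1],[[0,26,0],[0,0,0],1],[[0,0,0],[0,0,0],1],[[0,0,6],[0,0,0],1],[[0,0,1],[0,0,0],1],[[0,0,1],[0,0,0],1],[[0,0,0],[0,0,0],1]]'
```

```text
clock: 5.7
position: [0.5354, 0.1173, 0.042]
ee_rot: [-0.0, -0.045, 0.999, -0.0]
contact_force: [-2.1, -1.8, 7.4]
width: -0.0001
gripper_force: 3.5
```

```bash
python3 -m handwheel '[[[0,0,-25],[0,0,0],1],[[0,0,-30],[0,0,0],1],[[31,-26,0],[0,0,0],1],[[30,-25,0],[0,0,0],1],[[30,-25,0],[0,0,0],1],[[0,0,0],[0,0,0],1],[[0,0,40],[0,0,0],1],[[0,0,40],[0,0,0],1],[[0,0,10],[0,0,0],1],[[0,0,0],[0,0,0],1],[[0,0,0],[0,0,0],1]]'
python3 - <<'E'
from h import *
a=vision.get_image("side");b=vision.get_image("top")
A=cv2.resize(a[190:265,205:305],(400,300),interpolation=cv2.INTER_CUBIC);B=cv2.resize(b[160:265,220:360],(400,300),interpolation=cv2.INTER_CUBIC);cv2.imwrite("pics/c2.png",np.hstack([A,B]))
E
```

```text
clock: 7.08
position: [0.4535, 0.0342, 0.0074]
ee_rot: [0.001, -0.046, 0.999, -0.0]
contact_force: [1.2, -0.0, 0.3]
width: -0.0003
gripper_force: 0.0
```

View pics/c2.png

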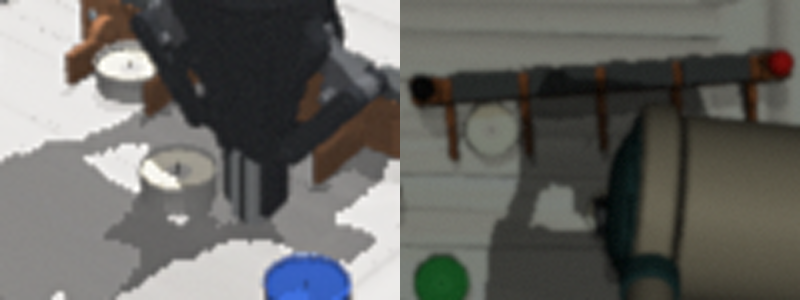

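The tea light is at side-crop (178,165). The finger is to its right, clear of it, and in line for the sideways push.

```bash
python3 -m handwheel '[[[0,4,0],[0,0,0],1],[[0,4,0],[0,0,0],1],[[0,4,0],[0,0,0],1],[[0,4,0],[0,0,0],1],[[0,4,0],[0,0,0],1],[[0,4,0],[0,0,0],1],[[0,4,0],[0,0,0],1],[[0,3,0],[0,0,0],1],[[0,3,0],[0,0,0],1],[[0,3,0],[0,0,0],1],[[0,2,0],[0,0,0],1],[[0,0,0],[0,0,0],1]]'
python3 -m handwheel '[[[0,-15,0],[0,0,0],1],[[0,0,-30],[0,0,0],1],[[60,-20,-40],[0,0,0],1],[[60,0,-30],[0,0,0],1],[[0,0,0],[0,0,0],1]]'
python3 - <<'E'
from h import *
a=vision.get_image("side");b=vision.get_image("top")
cv2.imwrite("pics/s3.png",a);cv2.imwrite("pics/t3.png",b)
A=cv2.resize(a[190:265,205:305],(400,300),interpolation=cv2.INTER_CUBIC);B=cv2.resize(b[160:265,220:360],(400,300),interpolation=cv2.INTER_CUBIC);cv2.imwrite("pics/c3.png",np.hstack([A,B]))
E
```

```text
clock: 8.68
position: [0.4483, 0.0731, 0.0063]
ee_rot: [0.0, -0.046, 0.999, 0.0]
contact_force: [0.1, 0.0, 0.9]
width: -0.0001
gripper_force: 0.0
clock: 9.3
position: [0.3419, 0.0311, 0.0987]
ee_rot: [0.0, -0.045, 0.999, -0.0]
contact_force: [1.3, -0.3, -0.2]
width: -0.0001
gripper_force: 0.0
```

View pics/c3.png

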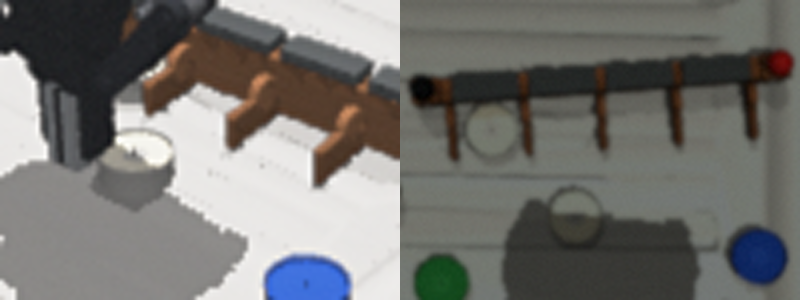

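The tea light is now at top-crop (576,216). The front ends of gap 2's dividers are at about (531,157) and (603,150), so it is a little right of the gap axis.

Run:
```python
from h import *
t=lambda u,v,z:ray("top",(220+(u-400)*.35,160+v*.35),z)[:2]*1e3
a=np.radians(5.2);x=np.array([np.cos(a),np.sin(a)]);y=np.array([-x[1],x[0]])
L=t(576,216,.016);l=t(531,157,.02);r=t(603,150,.02);o=(l+r)/2-26*y+26*x
print("tl",L,"o",o,"tl in rack",(L-o)@x,(L-o)@y,"width",(l-r)@y)
s=t(491,130,.016);print("spare",(s-o)@x,(s-o)@y)
T=np.array([341.9,31.1]);oo=np.array([517.6,89]);print("tcp",(T-oo)@x,(T-oo)@y)
print("side",ray("side",(205+136/4,190+150/4),.016)*1e3)
```

```text
tl [445.6789042  105.06124377] o [516.57237265  88.5941102 ] tl in rack -69.10924038338968 22.824619374246122 width 49.600847809325145
spare -6.0105610729239585 77.10760784311634
tcp -180.2245152302775 -41.7375623391147
side [445.00949281 101.78223807  16.        ]
```

```bash
python3 -m handwheel '[[[-10,32,0],[0,0,0],1],[[-10,33,0],[0,0,0],1],[[-44,0,0],[0,0,0],1],[[0,0,40],[0,0,0],1],[[0,0,40],[0,0,0],1],[[0,0,12],[0,0,0],1],[[0,0,0],[0,0,0],1],[[-5,0,0],[0,0,0],1],[[-5,0,0],[0,0,0],1],[[-4,0.5,0],[0,0,0],1],[[-4,0.5,0],[0,0,0],1],[[-4,0.5,0],[0,0,0],1],[[-4,0.5,0],[0,0,0],1],[[-4,0.5,0],[0,0,0],1],[[-4,0.5,0],[0,0,0],1],[[0,0,0],[0,0,0],1]]'
python3 - <<'E'
from h import *
a=vision.get_image("side");b=vision.get_image("top")
A=cv2.resize(a[180:255,205:305],(400,300),interpolation=cv2.INTER_CUBIC);B=cv2.resize(b[160:265,220:360],(400,300),interpolation=cv2.INTER_CUBIC);cv2.imwrite("pics/c4.png",np.hstack([A,B]))
E
```

```text
clock: 11.4
position: [0.4377, 0.1085, 0.0056]
ee_rot: [0.0, -0.046, 0.999, 0.0]
contact_force: [0.7, -0.5, 1.4]
width: 0.0003
gripper_force: 0.0
```

View pics/c4.png

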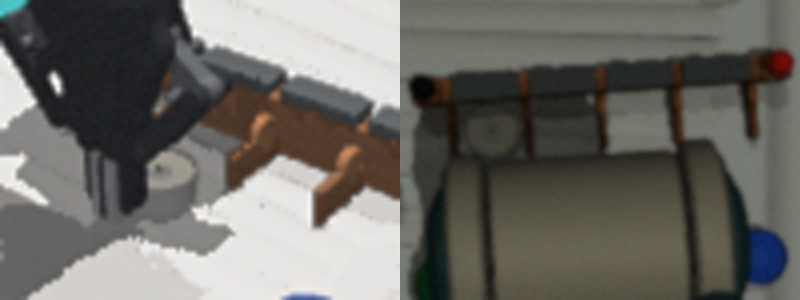

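The tea light, at side-crop (172,170), sits against the finger in front of gap 2's mouth, between its dividers. I'll push it straight in.

```bash
python3 - <<'E'
from h import *
p=ray("side",(205+172/4,180+170/4),.016)*1e3;d=p[:2]-[515,86];a=np.radians(5.2);print(p,d@[np.cos(a),np.sin(a)],d@[-np.sin(a),np.cos(a)])
E
python3 -m handwheel '[[[-4,0,0],[0,0,0],1],[[-4,0,0],[0,0,0],1],[[-4,0,0],[0,0,0],1],[[-3,0,0],[0,0,0],1],[[0,0,0],[0,0,0],1]]'
python3 -m handwheel '[[[-4,0,0],[0,0,0],1],[[-4,0,0],[0,0,0],1],[[-4,0,0],[0,0,0],1],[[-3,0,0],[0,0,0],1],[[-3,0,0],[0,0,0],1],[[-3,0,0],[0,0,0],1],[[0,0,0],[0,0,0],1]]'
```

```text
[468.92260954 100.30527865  16.        ] -44.591229976677695 18.422516612296864
clock: 12.12
position: [0.4524, 0.1098, 0.0057]
ee_rot: [0.0, -0.046, 0.999, 0.0]
contact_force: [0.1, 0.0, -1.1]
width: 0.0002
gripper_force: 0.0
clock: 13.0
position: [0.4733, 0.1117, 0.0057]
ee_rot: [0.0, -0.046, 0.999, 0.0]
contact_force: [-0.1, 0.0, 0.8]
width: 0.0001
gripper_force: 0.0
```

```bash
python3 -m handwheel '[[[-2,0,0],[0,0,0],1],[[-2,0,0],[0,0,0],1],[[0,0,0],[0,0,0],1]]'
python3 -m handwheel '[[[-1,0,0],[0,0,0],1],[[-1,0,0],[0,0,0],1],[[0,0,0],[0,0,0],1]]'
python3 -m handwheel '[[[-1,0,0],[0,0,0],1],[[0,0,0],[0,0,0],1]]'
```

```text
clock: 13.38
position: [0.4772, 0.1121, 0.0057]
ee_rot: [0.0, -0.046, 0.999, 0.0]
contact_force: [0.6, 0.6, -0.3]
width: 0.0001
gripper_force: 0.0
clock: 13.75
position: [0.4791, 0.1122, 0.0057]
ee_rot: [0.0, -0.046, 0.999, 0.0]
contact_force: [0.6, -0.2, -0.7]
width: -0.0002
gripper_force: 0.0
clock: 14.0
position: [0.4801, 0.1123, 0.0057]
ee_rot: [0.0, -0.046, 0.999, 0.0]
contact_force: [-0.3, -0.1, -0.8]
width: 0.0003
gripper_force: 0.0
```

```bash
python3 -m handwheel '[[[-1,0,0],[0,0,0],1],[[-1,0,0],[0,0,0],1],[[0,0,0],[0,0,0],1]]'
python3 - <<'E'
from h import *
a=vision.get_image("side")
A=cv2.resize(a[170:245,205:305],(800,600),interpolation=cv2.INTER_CUBIC);cv2.imwrite("pics/c5.png",A)
E
```

```text
clock: 14.38
position: [0.4813, 0.1125, 0.0056]
ee_rot: [-0.001, -0.046, 0.999, 0.0]
contact_force: [-1.0, -0.5, 2.0]
width: -0.0001
gripper_force: 0.9
```

View pics/c5.png

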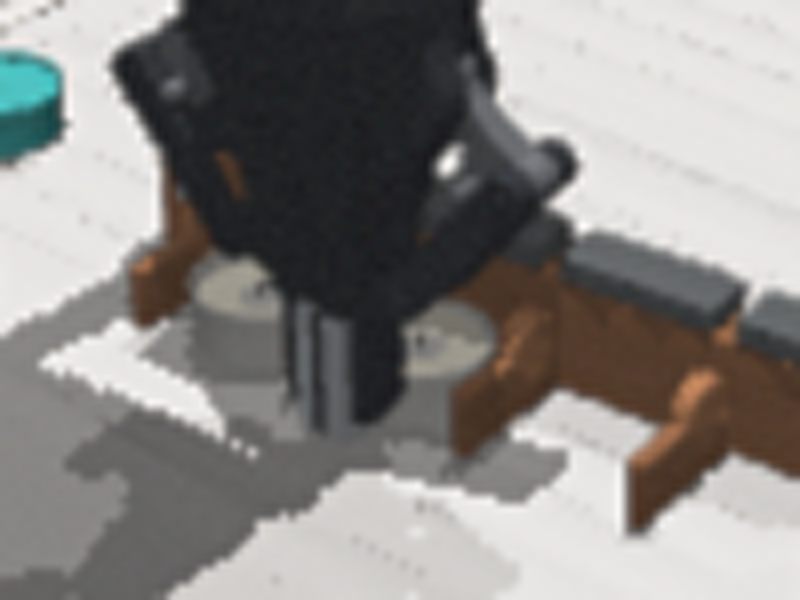

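The tea light is in the gap, top centre near crop (425,340), with the finger behind it, and it looks almost home. A touch more will confirm contact.

```bash
python3 -m handwheel '[[[-1,0,0],[0,0,0],1],[[0,0,0],[0,0,0],1]]'
python3 -m handwheel '[[[-1,0,0],[0,0,0],1],[[0,0,0],[0,0,0],1]]'
```

```text
clock: 14.68
position: [0.4814, 0.1125, 0.0055]
ee_rot: [-0.001, -0.046, 0.999, -0.0]
contact_force: [-3.6, -1.0, 3.5]
width: -0.0
gripper_force: 2.4
clock: 14.92
position: [0.4816, 0.1125, 0.0054]
ee_rot: [-0.002, -0.046, 0.999, -0.0]
contact_force: [-5.9, -0.5, 4.4]
width: -0.0001
gripper_force: 3.2
```

```bash
python3 -m handwheel '[[[5,0,0],[0,0,0],1],[[30,0,0],[0,0,0],1],[[30,0,0],[0,0,0],1],[[10,-20,-50],[0,0,0],1],[[40,-30,-40],[0,0,0],1],[[40,-30,0],[0,0,0],1],[[0,0,0],[0,0,0],1]]'
python3 - <<'E'
from h import *
a=vision.get_image("side");b=vision.get_image("top")
A=cv2.resize(a[150:285,170:350],(400,300),interpolation=cv2.INTER_CUBIC);B=cv2.resize(b[160:265,220:360],(400,300),interpolation=cv2.INTER_CUBIC);cv2.imwrite("pics/c6.png",np.hstack([A,B]))
E
```

```text
clock: 15.8
position: [0.3363, 0.0184, 0.0952]
ee_rot: [0.001, -0.044, 0.999, -0.0]
contact_force: [1.6, 0.6, 0.6]
width: 0.0004
gripper_force: 0.0
```

View pics/c6.png

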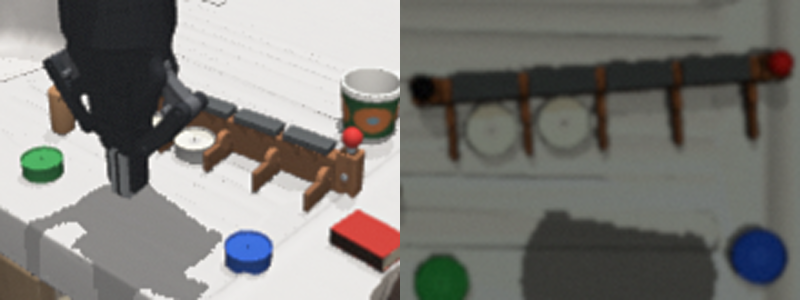

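The top view shows the tea light at (565,123) in gap 2, level with the spare at (491,130) and against the back board. Nothing else has moved, and the robot is clear.

```bash
python3 -c "
from rig import manip
print(manip.sign_off())"
```

```text
the job is handed in; nothing more can be done
None
```

Job handed in: the fingertip touched the rail over the first, second and third gaps from the red knob, and the loose tea light was pushed home into that third gap (gap2), with nothing else seen to have moved.

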